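Set up the bread-crumb mill, feed it the dried bread and switch it on

TASK

Get the crumb mill going: stand the loose cutter on the drive in the mill's cutter room, turning it until its cross-shaped foot drops fully home between the four brass dogs, let go of it and swing the clear guard shut over it. Then put every piece of dried bread from the board into the hopper through the sprung orange feed flap, pushing each one right through so that the flap closes again behind it, and only when all the bread is in, flip the green-tipped switch over to the on side (away from the robot). Nothing goes into the hopper before the guard is shut; leave the tub, the tin and the loaf where they are.

Things in the scene. Friction and masses are not known exactly. Their poses are not given: they have to be found in the camera images.
- mill: Fixed bench crumb mill. Origin on the table under its middle; x to its rear, y to its left, z up. In mm: white base x -98..98, y -170..226, top z 85; cutter room (right, open above) inside x -75..75, y -160..-10, floor z 85, rim z 175; hopper (left) outside x -81..81, y -16..116, flat deck on top at z 265, floor inside sloping down to the cutter; switch console y 118..226, top z 145.
- mill_drive (a point): Centre of the top of the dark drive plate in the cutter room; axes as the mill's. Four brass dogs (studs 15 mm wide, 12 mm high) stand on it in a square 28 mm between centres: gaps of 13 mm. The drive is locked at an angle not given: see it from above or feel for it. It repeats each quarter turn; the cutter drops in within about 5 degrees of it, else stands on the dogs, 12 mm too high.
- cutter_grip (a point): Centre of the blue grip block of the loose steel cutter (71 mm high, 0.2 kg, upright on the table at the start), 58 mm above the foot's underside; z up. Block 44 mm long (x), 26 wide (y), 26 high. Foot: a cross 14 mm high, bars 48 x 10 mm along x and y. Two blades reach 50 mm from the axis, 18 to 25 mm up. Home: this point 58 mm above mill_drive, upright.
- guard (a joint): Hinge of the clear guard over the cutter room, rad: 0 shut, 1.6 to 1.85 at the start (open, upright or leaning back), at most 1.88. Hinge line along the mill's y at mill x 78, z 178 mm (rear). It stays put within about 13 degrees of upright; tipped further towards the robot it sinks shut by itself, damped, in a second or two.
- guard_edge (a point): Middle of the blue grip strip (14 x 70 x 20 mm) on the guard's outer face, 148 mm from the hinge line. Guard panel: 156 mm from hinge to free edge, 146 wide, 5 thick; the free edge lies 11 mm beyond this point, the outer face 10 mm under it. Open, the outer face looks to the rear: pull it shut from behind, towards the robot. x points to the hinge, z out of the outer face.
- mill_mouth (a point): Centre of the blue-edged feed mouth in the hopper's deck, at the deck's upper face; axes as the mill's. The mouth is 76 mm long (mill x) by 50 mm wide (mill y), the deck 10 mm thick; the orange feed flap closes it from below, its upper face 10 mm under the deck's upper face. Bread is inside when it lies below the flap, within the mill's walls.
- flap (a joint): Hinge of the orange feed flap, rad: 0 shut, 1.57 hanging straight down, at most 1.7. Hinged 6 mm left of the mouth's left long edge, 55 mm long, it swings down into the hopper and springs shut. It carries a piece of bread lying on it; 1 to 4 N at its middle push it open. A piece lying in the mouth falls in when pushed down from above, for instance with closed fingertips, to about 45 mm below the deck.
- switch (a joint): Toggle switch on the console, rad: 0 off (lever leans to the robot, mill -x), 1.0 on (leans to the rear, mill +x). It stays where it is left; friction about 0.06 N m. On means over 0.8. Pivot at mill x 0, y 182, z 167 mm; lever 70 mm long, about upright at 0.5.
- switch_tip (a point): Centre of the green ball (26 mm across) at the end of the switch lever.
- board: Wooden board 270 x 200 x 12 mm (x, y, z), fixed; origin at the centre of its underside. The bread lies on it at the start.
- rusk1_mid (a point): A piece of dried bread, a brown bar 56 x 30 x 30 mm (x, y, z) with a pale inside seen at its ends, 30 g, lying on the board at the start; this point is its centre, x along its length. Of five such pieces three to five are there in a given run (None: absent).
- rusk2_mid (a point): A piece of dried bread, a brown bar 56 x 30 x 30 mm (x, y, z) with a pale inside seen at its ends, 30 g, lying on the board at the start; this point is its centre, x along its length. Of five such pieces three to five are there in a given run (None: absent).
- rusk3_mid (a point): A piece of dried bread, a brown bar 56 x 30 x 30 mm (x, y, z) with a pale inside seen at its ends, 30 g, lying on the board at the start; this point is its centre, x along its length. Of five such pieces three to five are there in a given run (None: absent).
- rusk4_mid (a point): A piece of dried bread, a brown bar 56 x 30 x 30 mm (x, y, z) with a pale inside seen at its ends, 30 g, lying on the board at the start; this point is its centre, x along its length. Of five such pieces three to five are there in a given run (None: absent).
- rusk5_mid (a point): A piece of dried bread, a brown bar 56 x 30 x 30 mm (x, y, z) with a pale inside seen at its ends, 30 g, lying on the board at the start; this point is its centre, x along its length. Of five such pieces three to five are there in a given run (None: absent).
- tub: Bystander: open white plastic tub 130 x 100 x 65 mm; origin at the centre of its underside.
- tin: Bystander: tin 72 mm across, 110 mm high, upright; origin at the centre of its underside.
- loaf: Bystander: loaf of bread, about 196 mm long (x), 76 mm across; origin under its middle.

How it is judged:
By the outcome, as a careful person would: the job done as asked, in the order asked, and still so for the second after the job is handed in, with the robot touching nothing.
Of rusk1, rusk2, rusk3, rusk4, rusk5 only 3 to 5 are there at a start; the rules pass over those that are not, and their reading is None.
At some moment in a run one of rusk1, rusk2, rusk3, rusk4, rusk5 may be knocked a few centimetres aside while the robot is not near it.
Once in a run the grip may slacken for a moment while it holds something.
It also fails if it takes over 210 s, if anything falls off the work surface, if the arm or the gripper's body presses on something with over 40 N, if the wrist force passes 120 N, or if a joint passes its speed limit or range.

ROBOT

A 7-joint arm with a two-finger parallel gripper is mounted at the origin on the work surface. World frame = base frame: x ahead of the robot, y to its left, z up, the work surface at z = 0. Lengths are in m, angles in rad, forces in N, time in s.
With the tool pointing down it reaches from about 0.425 to 0.925 m from the base axis. Payload 6.8 kg.
Tool frame: the origin (TCP) lies midway between the tips of the shut fingers; the grasp point (between the pads) lies bot.grip_point_offset behind it (bot.grip_point_offset is the distance from the TCP to the grasp point, in m); z points along the fingers, y is the line along which they close (so a half turn about z gives the same grasp; the last joint's range is limited). The gripper opens to 85 mm and grips with 20 to 120 N. Pads are 22 mm wide; open, the fingers measure 114 mm over their backs; the gripper's body (76 mm by 85 mm) begins 54 mm behind the grasp point. The pads swing forward as they close: fully open they stand 13 mm farther back than shut.
Start: joints at [-1.293, 0.477, 0.022, 1.555, -0.011, 1.109, -0.083], TCP at [0.254, 0.625, 0.231] pointing down, gripper open.
Joint ranges: [-2.96, 2.96], [-0.34, 2.1], [-1.41, 1.46], [0.24, 2.44], [-1.37, 4.51], [0.17, 1.92], [-2.96, 2.96]. Speed limits (rad/s): [2.39, 2.39, 3.14, 3.14, 3.14, 3.14, 3.14].

INTERFACE

Orientations are given as a unit quaternion [w, x, y, z].
In Python, from station import get_obs, cams, job, bot gives the robot as it stands.
- The arm moves only by the tool arm_command, never from a script. Its argument "rows" is a list that holds one entry, the list of rows, each a list of 5 numbers: the finger opening in mm, from 0 to 85.4, then the shift along the world's x, y, z in units of 60 mm (1.0 is 60 mm), then the turn about the world's z in units of 0.08 rad (1.0 is 0.08 rad). In form: [[[grip, x, y, z, turn], ...]]. A call has exactly 10 rows; each row shifts and turns the commanded pose from where the row before left it; what a row does not reach is not made up. A row lasts 1/8 s, in which the tool goes at most 62.5 mm and 10.7 degrees, less where a joint would pass 70% of its speed; a pose out of reach is approached as far as the arm can. A call with a number of a shift or a turn outside -1 to 1 is refused whole. A call with a gripper value outside its range is refused whole. The fingers move at their own pace and stop on an object; "newtons" is the grip in N (left out, the last holds). Time passes only in rows, so rows that do not move let the fingers close, or fill a call up. It gives the time, the measured TCP pose, the force, the opening and the grip force at its end, in the units of the state.
- get_obs(): the state, without advancing time (a new reading comes with each control period).
- cams.read_camera(name): name is "side" or "top"; returns the picture (420x560x3 uint8, red, green, blue); there is no depth.
- cams.camera_params(name): a dict with "K" (3x3 intrinsics, pixels), "extrinsics" (4x4, takes a point from camera to world coordinates). Camera axes: x right, y down, z forward; pixel columns grow to the right and rows downward; lengths in m; the calibration is good to about 2 mm. A picture is of the moment at which its call begins. camera_params takes no time and is no camera call.
- job.hand_in(): hands the job in; it is judged then, once.
The state is a dict: "t": time; "q": joint angles; "joint_vel": joint speeds; "joint_torque": joint torques, N m; "eef_pos": TCP position; "tool_rot": TCP orientation; "contact_force": force on the tool from outside, world axes, zero at the start; "torque": the same for the moment, N m; "gripper_width": opening from 0.0 (shut) to 1.0 (fully open); "grasp_force": force on a finger pad.
Only numpy, scipy, OpenCV 4.12 (cv2) and the standard library are available. Lean on these libraries where they do the work, as an engineer would, in place of code of your own. Each camera call takes 0.05 s, during which the arm holds its last target. There are 200 camera calls.

## Working session

There is one attempt and no reset: what is moved stays moved. The work goes in short steps, Python scripts to look and compute and a tool call to move; the robot and the scene stay as the last step left them, time stands still between calls to the robot, and variables do not carry over. Pictures are saved under pics/ and viewed, at most 14 in all, crops included, and the job is handed in when it is done.

Besides the shell and the picture viewer there is one more tool, called after "Emit:" as name([rows], argument=value, ...), one row to a line, values as JSON. arm_command: Moves the arm, as the interface text tells. Its arguments: {"type":"object","properties":{"rows":{"type":"array"},"newtons":{"type":"number"}},"required":["rows"]}

```bash
ls; mkdir -p pics
python3 - <<'E'
from station import get_obs,cams,job,bot
import cv2,numpy as np
np.set_printoptions(precision=4,suppress=True)
for n in("side","top"):
    im=cams.read_camera(n); cv2.imwrite(f"pics/{n}0.png",im[:,:,::-1])
    p=cams.camera_params(n); print(n,p["K"],p["extrinsics"])
o=get_obs(); print({k:o[k] for k in("t","eef_pos","tool_rot","contact_force","gripper_width","grasp_force")},bot.grip_point_offset)
E
```

```text
pics
side [[500.9453   0.     272.0952]
 [  0.     500.9453 205.1677]
 [  0.       0.       1.    ]] [[ 0.7157 -0.5041  0.4833 -0.1129]
 [-0.6981 -0.4985  0.5139 -0.6527]
 [-0.0181 -0.7052 -0.7088  1.1728]
 [ 0.      0.      0.      1.    ]]
top [[434.0044   0.     278.5951]
 [  0.     434.0044 207.7746]
 [  0.       0.       1.    ]] [[ 0.0217 -0.9831  0.182   0.3352]
 [-0.9998 -0.0212  0.0047  0.0525]
 [-0.0008 -0.1821 -0.9833  1.4402]
 [ 0.      0.      0.      1.    ]]
{'t': 0.1, 'eef_pos': array([0.2538, 0.6249, 0.2304]), 'tool_rot': array([-0.0001,  0.1917,  0.9815, -0.0008]), 'contact_force': array([-0.1924,  0.3202, -0.4599]), 'gripper_width': 1.0009088649457776, 'grasp_force': 0.0} 0.0187
```

View pics/side0.png

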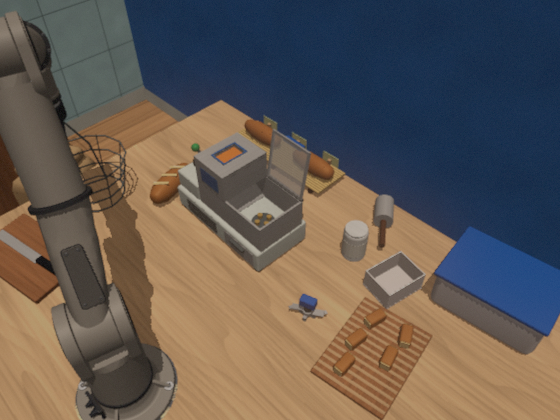

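View pics/top0.png

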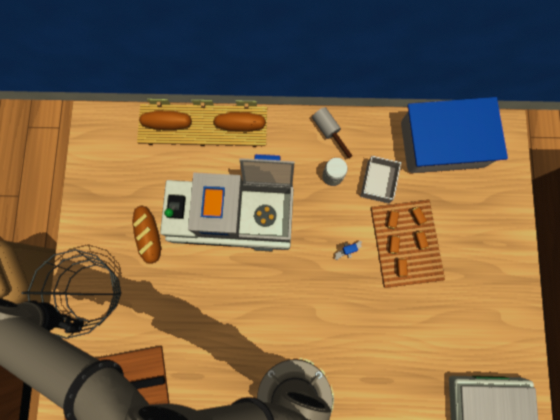

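Side picture: mill around (245,195), cutter at (308,303), five rusks on the board around (372,345). In the top picture: flap (213,202), drive (265,215), cutter (349,249), green tip (168,212), rusks at (393,219), (419,214), (394,241), (421,239), (403,266).

```bash
cat > h.py <<'E'
from station import get_obs,cams,job,bot
import cv2,numpy as np
np.set_printoptions(precision=4,suppress=True)
P={n:cams.camera_params(n) for n in("side","top")}
def ray(n,uv):
    K,E=P[n]["K"],P[n]["extrinsics"]; d=E[:3,:3]@np.linalg.solve(K,[uv[0],uv[1],1]); return E[:3,3],d
def pl(n,uv,z):
    c,d=ray(n,uv); return c+d*(z-c[2])/d[2]
def tri(a,b):
    c1,d1=ray("side",a);c2,d2=ray("top",b)
    s=np.linalg.lstsq(np.c_[d1,-d2],c2-c1,rcond=None)[0]; p=c1+s[0]*d1;q=c2+s[1]*d2
    return (p+q)/2,np.linalg.norm(p-q)
def proj(n,p):
    K,E=P[n]["K"],P[n]["extrinsics"]; c=E[:3,:3].T@(np.asarray(p)-E[:3,3]); u=K@c; return u[:2]/u[2]
def grab(n,name=None):
    im=cams.read_camera(n)
    if name: cv2.imwrite(f"pics/{name}.png",im[:,:,::-1])
    return im
def blobs(im,lo,hi,box,amin=8):
    x0,y0,x1,y1=box; h=cv2.cvtColor(im,cv2.COLOR_RGB2HSV)[y0:y1,x0:x1]
    m=cv2.inRange(h,np.array(lo),np.array(hi)); out=[]
    for c in cv2.findContours(m,cv2.RETR_EXTERNAL,cv2.CHAIN_APPROX_NONE)[0]:
        mk=np.zeros_like(m);cv2.drawContours(mk,[c],-1,1,-1)
        mo=cv2.moments(mk,True)
        if mo["m00"]>=amin:
            th=.5*np.arctan2(2*mo["mu11"],mo["mu20"]-mo["mu02"])
            out.append((int(mo["m00"]),round(mo["m10"]/mo["m00"]+x0,2),round(mo["m01"]/mo["m00"]+y0,2),round(np.degrees(th),1),cv2.boundingRect(c)[2:]))
    return sorted(out)[::-1]
E
python3 - <<'E'
from h import *
t=cv2.imread("pics/top0.png")[:,:,::-1].copy(); s=cv2.imread("pics/side0.png")[:,:,::-1].copy()
print("flap",blobs(t,(5,180,150),(20,255,255),(190,170,240,235)),blobs(s,(5,180,120),(20,255,255),(200,130,260,170)))
print("green",blobs(t,(40,80,40),(85,255,255),(155,170,190,235)),blobs(s,(40,80,40),(85,255,255),(180,130,210,160)))
print("blue cutter",blobs(t,(105,150,60),(125,255,255),(325,230,370,265)),blobs(s,(105,150,60),(125,255,255),(280,285,330,320)))
print("strip",blobs(t,(105,150,60),(125,255,255),(230,148,300,170)),blobs(s,(105,120,60),(125,255,255),(270,125,320,170)))
for lo in((0,150,60),(0,140,100)):
  print("rusk",blobs(t,lo,(14,255,255),(375,200,440,285),20)); 
  print("rusk side",blobs(s,lo,(14,255,255),(310,300,430,400),20))
b=np.hstack([cv2.resize(t[190:240,240:290],(400,400),interpolation=cv2.INTER_CUBIC),cv2.resize(t[195:285,370:450],(400,400),interpolation=cv2.INTER_CUBIC)])
cv2.imwrite("pics/c1.png",b[:,:,::-1])
E
```

```text
flap [(419, 212.53, 201.99, np.float64(-82.1), (18, 26))] [(127, 228.45, 154.13, np.float64(-25.3), (23, 14))]
green [(70, 168.77, 212.11, np.float64(-8.3), (10, 10))] [(44, 195.05, 146.93, np.float64(33.7), (7, 7))]
blue cutter [(88, 349.73, 248.68, np.float64(-17.3), (13, 10))] []
strip [(82, 267.35, 157.02, np.float64(3.0), (25, 5))] [(569, 303.46, 132.98, np.float64(15.4), (42, 25)), (9, 317.78, 150.0, np.float64(-68.1), (4, 5))]
rusk [(1994, 407.65, 253.95, np.float64(-9.8), (64, 56)), (1007, 403.99, 219.03, np.float64(-7.2), (59, 29)), (155, 402.26, 204.03, np.float64(-7.3), (55, 9)), (138, 417.62, 281.48, np.float64(-6.6), (52, 7))]
rusk side [(321, 345.51, 362.63, np.float64(-14.0), (33, 27)), (277, 356.68, 337.77, np.float64(-37.1), (28, 24)), (276, 388.79, 355.19, np.float64(-65.3), (24, 28)), (246, 376.03, 317.2, np.float64(-38.5), (21, 23)), (234, 405.85, 333.15, np.float64(-84.1), (21, 20)), (135, 334.73, 385.51, np.float64(34.3), (44, 31)), (44, 360.5, 383.14, np.float64(33.4), (21, 15)), (35, 382.89, 388.14, np.float64(32.8), (15, 11)), (34, 362.35, 393.32, np.float64(
[... 539 characters left out ...]
 212.54, np.float64(-7.9), (13, 4)), (37, 380.35, 218.43, np.float64(-10.3), (12, 5)), (36, 381.97, 242.72, np.float64(-8.2), (11, 5)), (35, 379.66, 224.71, np.float64(-8.4), (11, 5)), (32, 382.34, 248.91, np.float64(-5.0), (10, 5))]
rusk side [(1323, 377.72, 346.18, np.float64(31.0), (82, 61)), (1054, 359.85, 366.98, np.float64(28.4), (84, 60)), (867, 394.93, 324.37, np.float64(31.9), (73, 55)), (240, 343.77, 381.08, np.float64(33.7), (59, 38)), (239, 333.94, 384.31, np.float64(33.9), (49, 32)), (178, 365.3, 386.11, np.float64(32.9), (45, 28)), (80, 386.21, 332.02, np.float64(31.2), (24, 17)), (55, 390.44, 326.84, np.float64(30.5), (19, 13)), (32, 358.47, 315.56, np.float64(33.2), (11, 9))]
```

View pics/c1.png

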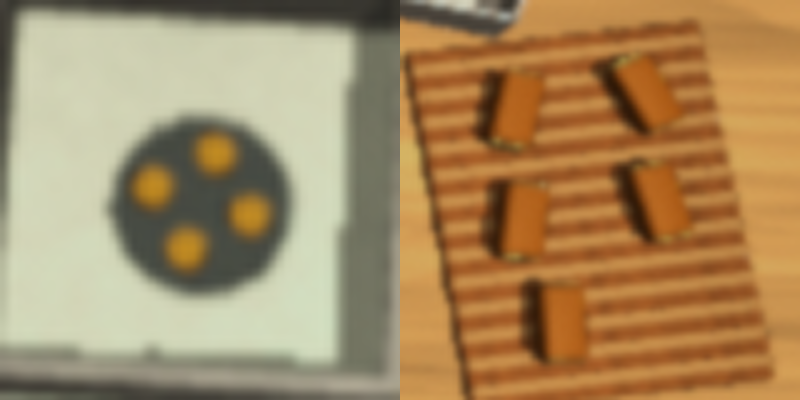

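Dogs in the crop's left half sit at about (213,154), (153,187), (250,215), (187,249), at 8x from (240,190). The right half shows five rusk tops clear of one another.

Run:
```python
from h import *
t=cv2.imread("pics/top0.png")[:,:,::-1].copy(); s=cv2.imread("pics/side0.png")[:,:,::-1].copy()
print("dogs top",blobs(t,(14,150,100),(28,255,255),(250,200,280,230),3))
print("dogs side",blobs(s,(14,100,70),(30,255,255),(245,205,280,235),3))
print("green",tri((195.05,146.93),(168.77,212.11)))
print("flap",tri((228.45,154.13),(212.53,201.99)), pl("top",(212.53,201.99),.255),pl("side",(228.45,154.13),.255))
print("bluecut side",blobs(s,(105,100,40),(128,255,255),(280,285,330,320)))
print("bluecut pl",pl("top",(349.73,248.68),.071))
# rusk tops: opening removes the thin stripes
h=cv2.cvtColor(t,cv2.COLOR_RGB2HSV)[195:290,370:450]; m=cv2.inRange(h,np.array((5,150,120)),np.array((14,255,255)))
m=cv2.morphologyEx(m,cv2.MORPH_OPEN,np.ones((6,6),np.uint8))
for c in cv2.findContours(m,cv2.RETR_EXTERNAL,cv2.CHAIN_APPROX_NONE)[0]:
    if len(c)<5: continue
    w=np.array([pl("top",(p[0][0]+370,p[0][1]+195),.042)[:2] for p in c],np.float32)
    (cx,cy),sz,a=cv2.minAreaRect(w); print("rusk",len(c),round(cx,4),round(cy,4),np.round(sz,3),a)
a=np.vstack([np.hstack([cv2.resize(s[i[1]:i[1]+50,i[0]:i[0]+66],(396,300),interpolation=cv2.INTER_CUBIC) for i in r]) for r in (((230,200),(275,280)),)])
b=np.hstack([cv2.resize(t[165:255,155:303],(592,360),interpolation=cv2.INTER_CUBIC)])
b=np.pad(b,((0,0),(0,200),(0,0))); b[:300,592:792]=cv2.resize(t[230:270,330:370],(200,200),interpolation=cv2.INTER_CUBIC).repeat(1,0)[:300] if False else np.pad(cv2.resize(t[230:270,330:370],(200,200),interpolation=cv2.INTER_CUBIC),((0,100),(0,0),(0,0)))
cv2.imwrite("pics/c2.png",np.vstack([a[:240],b])[:,:,::-1]) if a.shape[1]==b.shape[1] else cv2.imwrite("pics/c2.png",np.vstack([a[:240],b[:,:792]])[:,:,::-1])
```

```text
dogs top [(22, 262.91, 220.91, np.float64(45.0), (5, 5)), (20, 270.8, 216.5, np.float64(90.0), (5, 6)), (19, 266.37, 208.79, np.float64(-83.7), (5, 5)), (19, 258.79, 213.0, np.float64(90.0), (5, 5))]
dogs side [(51, 258.27, 218.41, np.float64(-68.4), (8, 12)), (40, 267.65, 218.55, np.float64(-61.0), (8, 11))]
green (array([0.5382, 0.3688, 0.2338]), np.float64(0.0028888141025837145))
flap (array([0.5642, 0.2419, 0.2636]), np.float64(0.0026795937873490927)) [0.567  0.2425 0.255 ] [0.5694 0.251  0.255 ]
bluecut side [(114, 308.02, 299.63, np.float64(21.4), (17, 12))]
bluecut pl [ 0.4624 -0.1679  0.071 ]
rusk 42 0.407 -0.3454 [0.025 0.045] 88.32825469970703
rusk 37 0.4802 -0.3203 [0.023 0.04 ] 88.51995849609375
rusk 38 0.4967 -0.4097 [0.042 0.026] 1.2373508214950562
rusk 38 0.5617 -0.3192 [0.029 0.041] 88.35227966308594
rusk 35 0.5752 -0.4044 [0.029 0.037] 87.94510650634766
```

View pics/c2.png

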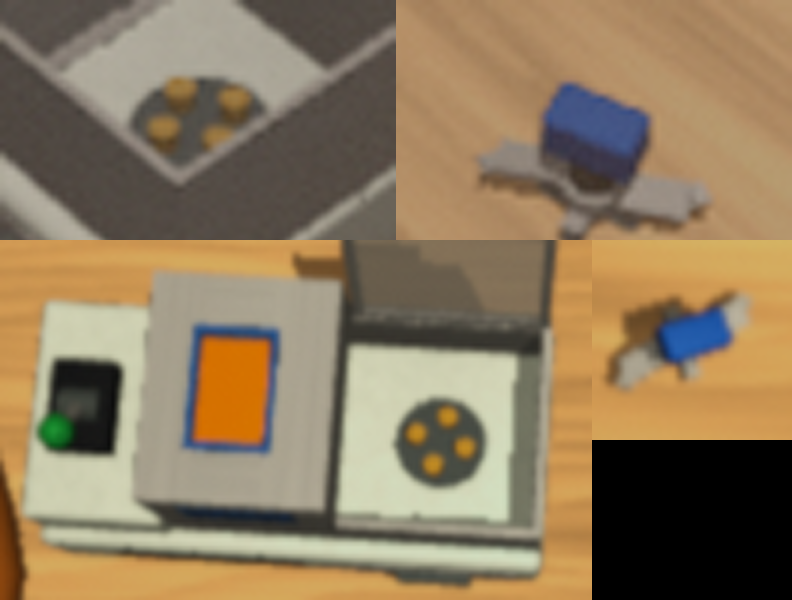

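The crop shows the deck corners at (152,272), (342,283), (325,513), (135,500), the blue mouth rim, and the room with its four dogs. The cutter's block is tilted by about -17 deg in the image.

Run:
```python
from h import *
C=lambda p,z:pl("top",(155+p[0]/4,165+(p[1]-240)/4),z)[:2]
def fit(A,B): # B=R A + t
    A=np.array(A,float);B=np.array(B);a=A-A.mean(0);b=B-B.mean(0)
    th=np.arctan2((a[:,0]*b[:,1]-a[:,1]*b[:,0]).sum(),(a*b).sum());R=np.array([[np.cos(th),-np.sin(th)],[np.sin(th),np.cos(th)]])
    t=B.mean(0)-R@A.mean(0);return th,t,R,np.linalg.norm(B-A@R.T-t,axis=1)
D=[C(p,.265) for p in((152,272),(342,283),(325,513),(135,500))]
th,t,R,e=fit([(.081,.116),(.081,-.016),(-.081,-.016),(-.081,.116)],D);print("mill",np.degrees(th),t,e)
M=[C(p,.265) for p in((193,326),(278,328),(271,451),(184,447))];print("mouth",np.mean(M,0),R.T@(np.mean(M,0)-t))
print("flapc",pl("top",(212.53,201.99),.255)[:2],R.T@(pl("top",(212.53,201.99),.255)[:2]-t))
for z in(.107,.115):
    d=np.array([pl("top",p,z)[:2] for p in((266.37,208.79),(270.8,216.5),(262.91,220.91),(258.79,213.0))])
    v=np.roll(d,-1,0)-d; print("drive",d.mean(0),R.T@(d.mean(0)-t),"sides",np.linalg.norm(v,axis=1),np.degrees(np.arctan2(v[:,1],v[:,0]))%90)
print("green mill",R.T@(np.array([.5382,.3688])-t))
B=lambda p,z,o:pl("top",(330+(p[0]-592)/5,230+(p[1]-240)/5),z)[:2]
bl=B((740,305),.0215,0)-B((620,378),.0215,0);print("blades",(B((740,305),.0215,0)+B((620,378),.0215,0))/2,np.linalg.norm(bl),np.degrees(np.arctan2(bl[1],bl[0])))
for p in ((660,333),(720,315),(730,345),(668,363)): print("blk",B(p,.071,0))
print("tri",tri((308.02,299.63),(349.73,248.68)))
v=B((720,315),.071,0)-B((660,333),.071,0);print("blk ang",np.degrees(np.arctan2(v[1],v[0])))
for r in([(509,73),(545,76),(525,146),(492,141)],[(612,67),(645,55),(683,112),(655,131)],[(507,183),(548,183),(541,257),(502,253)],[(636,172),(667,163),(690,231),(658,241)],[(543,284),(583,284),(587,360),(545,359)]):
    w=np.array([pl("top",(370+a/5,195+b/4.444),.042)[:2] for a,b in r]);L=w[0]+w[1]-w[2]-w[3];
    print("rusk",w.mean(0),np.linalg.norm(L)/2,np.degrees(np.arctan2(L[1],L[0])))
print("strip",tri((317.78,150.0),(267.35,157.02)),pl("top",(267.35,157.02),.32))
```

```text
mill -1.8098383103466813 [0.5618 0.185 ] [0.0012 0.0008 0.0007 0.0021]
mouth [0.5653 0.24  ] [0.0018 0.055 ]
flapc [0.567  0.2425] [0.0034 0.0576]
drive [0.5588 0.1017] [-0.0003 -0.0834] sides [0.0281 0.0281 0.0281 0.0271] [30.9397 30.8065 28.7889 30.7565]
drive [0.5575 0.1014] [-0.0016 -0.0837] sides [0.0279 0.028  0.028  0.0269] [30.9397 30.8065 28.7889 30.7565]
green mill [-0.0294  0.1829]
blades [ 0.4616 -0.169 ] 0.0928566064448417 -57.91337181479424
blk [ 0.4622 -0.1486]
blk [ 0.4744 -0.1866]
blk [ 0.4556 -0.1927]
blk [ 0.4434 -0.1535]
tri (array([ 0.4626, -0.1683,  0.0689]), np.float64(0.0001906447455687482))
blk ang -72.19415075948896
rusk [ 0.5689 -0.5768] 0.053714448781666126 -16.355438906826496
rusk [ 0.5839 -0.663 ] 0.05024253979640997 27.535216072377604
rusk [ 0.4881 -0.5763] 0.052958229182595004 -7.640450669195815
rusk [ 0.5026 -0.6663] 0.050901291302850746 12.389797934364776
rusk [ 0.4146 -0.5973] 0.05388375465778287 -1.6242990513850393
strip (array([0.7161, 0.0753, 0.2771]), np.float64(0.05540120197037376)) [0.6804 0.0911 0.32  ]
```

Run:
```python
from h import *
for r in([(509,73),(545,76),(525,146),(492,141)],[(612,67),(645,55),(683,112),(655,131)],[(507,183),(548,183),(541,257),(502,253)],[(636,172),(667,163),(690,231),(658,241)],[(543,284),(583,284),(587,360),(545,359)]):
    w=np.array([pl("top",(370+(a-400)/5,195+b/4.444),.042)[:2] for a,b in r]);L=w[0]+w[1]-w[2]-w[3];
    print("rusk",w.mean(0),np.linalg.norm(L)/2,np.degrees(np.arctan2(L[1],L[0])))
print(tri((260,214.2),(266.37,208.79)),tri((269.2,215.8),(270.8,216.5)),tri((257.2,220.8),(258.79,213.0)))
```

```text
rusk [ 0.5632 -0.3162] 0.05322910385254474 -14.594711683187183
rusk [ 0.5783 -0.402 ] 0.05093930940969273 29.06275609165783
rusk [ 0.4825 -0.3184] 0.05272378702263408 -5.756243642571293
rusk [ 0.497 -0.408] 0.051259659094195706 14.229392853123278
rusk [ 0.409  -0.3419] 0.05383163917644962 0.29529237483701415
(array([0.565 , 0.1032, 0.1207]), np.float64(0.024474475744145782)) (array([0.5544, 0.0786, 0.134 ]), np.float64(0.011892550518507142)) (array([0.5644, 0.1255, 0.074 ]), np.float64(0.0127344926295347))
```

Emit:
arm_command([
  [[85,0.1,-0.4,0.6,-1],[85,0.3,-0.6,0.6,-1],[85,0.45,-0.65,0.5,-1],[85,0.45,-0.65,0.4,-1],[85,0.45,-0.65,0.3,-1],[85,0.45,-0.65,0.2,-1],[85,0.45,-0.65,0.1,-1],[85,0.45,-0.65,0.1,-1],[85,0.45,-0.65,0,-1],[85,0.45,-0.65,0,-1]],
], newtons=40)

```text
t: 1.35
eef_pos: [0.4945, 0.2519, 0.3991]
tool_rot: [-0.0, 0.56, 0.829, -0.0]
contact_force: [0.4, 0.3, 0.1]
gripper_width: 0.991
grasp_force: 0.0
```

Emit:
arm_command([
  [[70,-0.06,-0.87,0,-0.2],[70,-0.06,-0.87,0,-0.2],[70,-0.06,-0.87,0,-0.2],[70,-0.06,-0.87,0,-0.2],[70,-0.06,-0.87,-0.5,-0.1],[70,-0.06,-0.87,-0.5,0],[70,-0.06,-0.87,-0.5,0],[70,-0.06,-0.91,-0.5,0],[70,-0.05,0,-1,0],[70,0,0,-0.9,0]],
])

```text
t: 2.6
eef_pos: [0.4616, -0.1672, 0.1637]
tool_rot: [0.0, 0.589, 0.808, 0.0]
contact_force: [1.7, 1.1, -0.3]
gripper_width: 0.818
grasp_force: 0.0
```

Run:
```python
from h import *
o=get_obs();print(o["eef_pos"],o["tool_rot"])
t=grab("top");s=grab("side")
a=cv2.resize(s[230:330,250:383],(798,600),interpolation=cv2.INTER_CUBIC)
cv2.imwrite("pics/c3.png",a[:,:,::-1])
print(proj("top",(.4625,-.168,.071)))
```

```text
[ 0.4616 -0.1672  0.1637] [0.0001 0.5889 0.8082 0.0001]
[349.7482 248.6365]
```

View pics/c3.png

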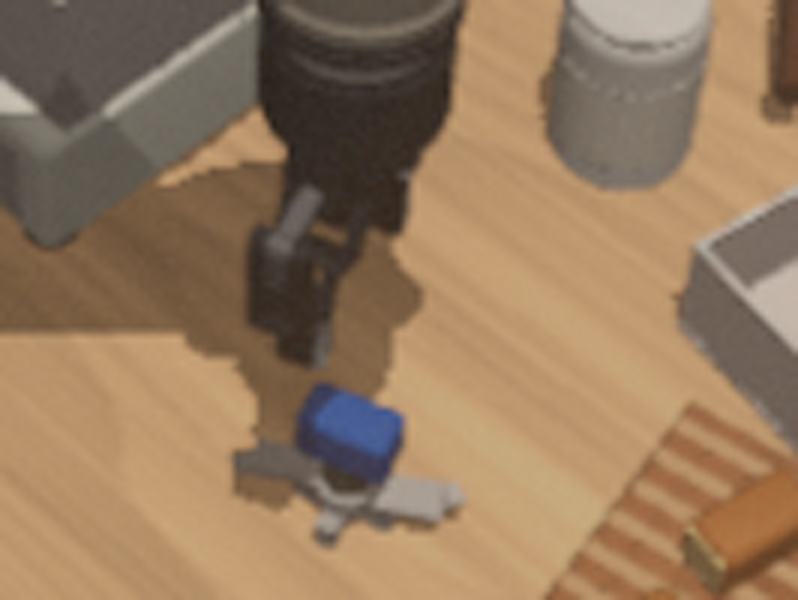

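The open fingers stand over the blue block (crop (350,430)), and nothing is in the way.

Emit:
arm_command([
  [[70,0,0,-0.7,0],[70,0,0,-0.7,0],[70,0,0,-0.5,0],[70,0,0,-0.2,0],[15,0,0,0,0],[15,0,0,0,0],[15,0,0,0,0],[15,0,0,0,0],[15,0,0,0,0],[15,0,0,0,0]],
], newtons=40)

```text
t: 3.95
eef_pos: [0.4634, -0.1668, 0.0407]
tool_rot: [0.001, 0.588, 0.809, 0.001]
contact_force: [-0.0, -0.2, 7.8]
gripper_width: 0.298
grasp_force: 39.6
```

Emit:
arm_command([
  [[15,0,0,0.3,0],[15,0,0,0.6,0],[15,0,0,0.7,0],[15,0,0,0.8,0],[15,0,0,0.8,0],[15,0.1,0.3,0.6,0.4],[15,0.3,0.8,0,0.6],[15,0.4,0.9,0,0.6],[15,0.4,0.9,0,0.6],[15,0.3,0.9,0,0.5]],
], newtons=60)

```text
t: 5.2
eef_pos: [0.5524, 0.0627, 0.2686]
tool_rot: [0.0, 0.497, 0.868, 0.0]
contact_force: [1.1, -0.6, -0.8]
gripper_width: 0.293
grasp_force: 59.3
```

Emit:
arm_command([
  [[15,0.11,0.64,0,0],[15,0,0,0,0],[15,0,0,-0.4,0],[15,0,0,-0.5,0],[15,0,0,-0.4,0],[15,0,0,-0.3,0],[15,0,0,0,0],[15,0,0,0,0],[15,0,0,0,0],[15,0,0,0,0]],
])

```text
t: 6.45
eef_pos: [0.5592, 0.0999, 0.172]
tool_rot: [0.0, 0.498, 0.867, 0.0]
contact_force: [0.1, 0.4, -2.0]
gripper_width: 0.293
grasp_force: 59.3
```

Run:
```python
from h import *
t=grab("top");s=grab("side")
a=np.hstack([cv2.resize(s[165:255,215:325],(440,360),interpolation=cv2.INTER_CUBIC),cv2.resize(t[180:255,225:300],(360,360),interpolation=cv2.INTER_CUBIC)])
cv2.imwrite("pics/c4.png",a[:,:,::-1])
```

```text
(no output)
```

View pics/c4.png

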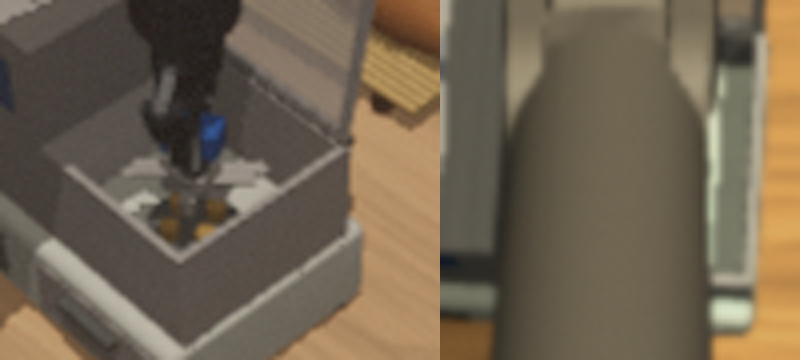

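The cutter hangs over the dogs inside the room, upright and with clearance to the walls.

Emit:
arm_command([
  [[15,0,0.017,-0.15,0],[15,0,0,-0.1,0],[15,0,0,-0.05,0],[15,0,0,-0.05,0],[15,0,0,-0.05,0],[15,0,0,-0.05,0],[15,0,0,-0.03,0],[15,0,0,-0.02,0],[15,0,0,0,0],[15,0,0,0,0]],
])

```text
t: 7.8
eef_pos: [0.5589, 0.1008, 0.1418]
tool_rot: [-0.0, 0.498, 0.867, 0.0]
contact_force: [-2.6, -0.4, 6.0]
gripper_width: 0.292
grasp_force: 65.2
```

Emit:
arm_command([
  [[15,0,0,-0.04,0],[15,0,0,-0.04,0],[15,0,0,-0.04,0],[15,0,0,-0.04,0],[15,0,0,0,0],[15,0,0,0,0],[15,0,0,0,0],[15,0,0,0,0],[15,0,0,0,0],[15,0,0,0,0]],
])

```text
t: 9.05
eef_pos: [0.5614, 0.1006, 0.1402]
tool_rot: [0.0, 0.499, 0.867, 0.004]
contact_force: [-23.6, -3.1, 75.0]
gripper_width: 0.293
grasp_force: 76.8
```

Emit:
arm_command([
  [[15,0,0,0.04,0],[15,0,0,0.04,0],[15,0,0,0.05,0],[15,0,0,0.0,0],[15,0,0,0,0],[15,0,0,0,0],[15,0,0,0,0],[15,0,0,0,0],[15,0,0,0,0],[15,0,0,0,0]],
])

```text
t: 10.3
eef_pos: [0.5605, 0.101, 0.1413]
tool_rot: [0.001, 0.498, 0.867, 0.001]
contact_force: [-2.5, -1.1, 14.2]
gripper_width: 0.295
grasp_force: 67.6
```

Run:
```python
from h import *
o=get_obs();print(o["eef_pos"],o["contact_force"],o["torque"])
T=((266.37,208.79),(270.8,216.5),(262.91,220.91),(258.79,213.0))
for z in(.098,.107,.112): print(z,[proj("side",pl("top",p,z)) for p in T])
s=cv2.imread("pics/side0.png")
cv2.imwrite("pics/c5.png",cv2.resize(s[200:240,240:290],(800,640)[:2] if 0 else (750,600),interpolation=cv2.INTER_CUBIC))
```

```text
[0.5605 0.101  0.1413] [-2.455  -1.1424 14.197 ] [-0.0966  0.565  -0.04  ]
0.098 [array([269.2223, 216.9899]), array([266.7156, 223.814 ]), array([257.4   , 222.1015]), array([260.3641, 215.3813])]
0.107 [array([268.8256, 215.2239]), array([266.3181, 222.0127]), array([257.0207, 220.31  ]), array([259.9844, 213.6245])]
0.112 [array([268.6034, 214.2352]), array([266.0956, 221.0042]), array([256.8083, 219.307 ]), array([259.7717, 212.6409])]
```

View pics/c5.png

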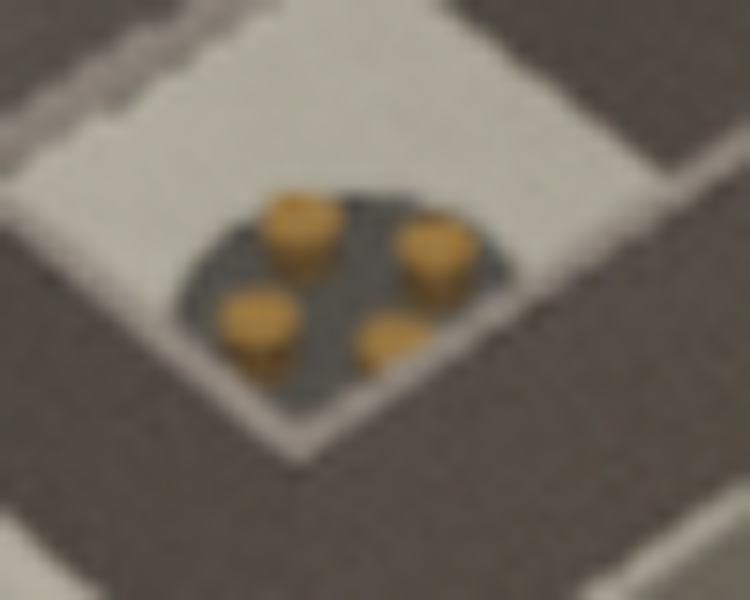

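Dog tops in the side view (259.7,213.7), (268.6,215.5), (256.8,220.2), (266,221.8) fit a top height near 0.106. The cutter's underside is at about 0.101, which doesn't settle it, so I'll feel for it with a small turn.

Emit:
arm_command([
  [[15,0,0,0,0.5],[15,0,0,0,0.5],[15,0,0,0,0.5],[15,0,0,0,0.5],[15,0,0,0,0],[15,0,0,0,0],[15,0,0,0,0],[15,0,0,0,0],[15,0,0,0,0],[15,0,0,0,0]],
])

```text
t: 11.55
eef_pos: [0.5609, 0.1015, 0.1413]
tool_rot: [0.002, 0.427, 0.904, 0.002]
contact_force: [-0.7, 0.4, 11.5]
gripper_width: 0.295
grasp_force: 67.3
```

Run:
```python
from h import *
o=get_obs();print(o["eef_pos"],o["contact_force"],o["torque"],o["tool_rot"])
s=grab("side")
a=cv2.resize(s[195:240,235:295],(800,600),interpolation=cv2.INTER_CUBIC)
cv2.imwrite("pics/c6.png",a[:,:,::-1])
print("blade/blk exp",[proj("side",(.559,.101,z)) for z in(.095+.071,.107+.071)])
```

```text
[0.5609 0.1015 0.1413] [-0.6618  0.4444 11.5218] [ 0.1478  0.2392 -0.0445] [0.0016 0.4267 0.9044 0.0017]
blade/blk exp [array([262.6049, 203.6174]), array([262.4711, 200.6166])]
```

View pics/c6.png

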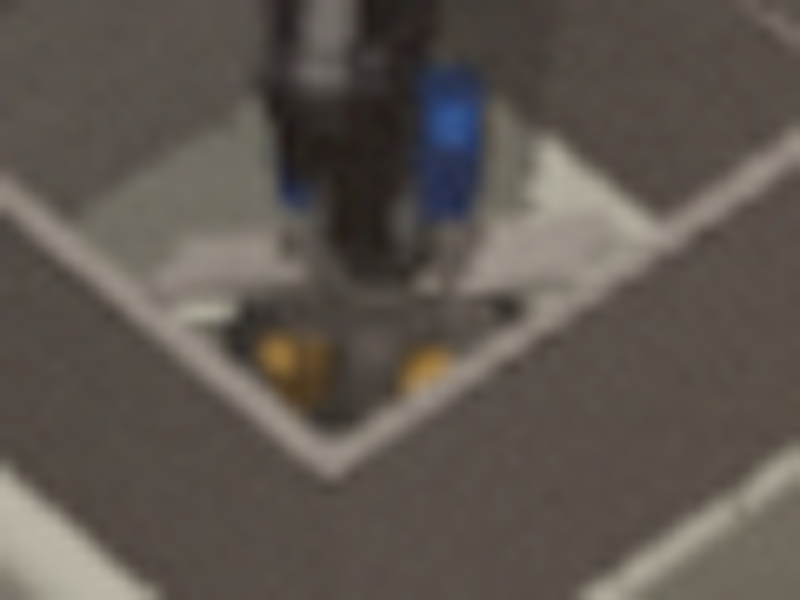

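The tool turned freely by 9 degrees with no torque and no drop, so the cutter stands on the dogs. I'll turn back, correct about 2 mm in y for the off-centre grip, and press lightly again.

Emit:
arm_command([
  [[15,0,0,0.05,0],[15,0,0.035,0.05,-0.5],[15,0,0,0,-0.5],[15,0,0,0,-0.5],[15,0,0,0,-0.5],[15,0,0,-0.05,0],[15,0,0,-0.05,0],[15,0,0,-0.03,0],[15,0,0,-0.03,0],[15,0,0,0,0]],
])

```text
t: 12.85
eef_pos: [0.5597, 0.1027, 0.1404]
tool_rot: [-0.0, 0.498, 0.867, 0.002]
contact_force: [-13.8, -2.0, 41.8]
gripper_width: 0.292
grasp_force: 72.1
```

Emit:
arm_command([
  [[15,0,0,0.045,0],[15,0.025,0,0,0],[15,0,0.025,0,0],[15,-0.025,0,0,0],[15,-0.025,0,0,0],[15,0,-0.025,0,0],[15,0,-0.025,0,0],[15,0.025,0,0,0],[15,0.025,0,0,0],[15,0,0,0,0]],
])

```text
t: 14.1
eef_pos: [0.5596, 0.1026, 0.1409]
tool_rot: [-0.002, 0.497, 0.868, 0.001]
contact_force: [-10.3, 1.3, 24.7]
gripper_width: 0.292
grasp_force: 69.6
```

Emit:
arm_command([
  [[15,0,0,0.08,0],[15,0,0,0.08,0],[15,0,0,0,0],[15,0.05,0,0,0],[15,0.05,0,0,0],[15,0,0,0,0],[15,0,0,0,0],[15,0,0,0,0],[15,0,0,0,0],[15,0,0,0,0]],
])

```text
t: 15.35
eef_pos: [0.5663, 0.1014, 0.1482]
tool_rot: [-0.0, 0.498, 0.867, 0.0]
contact_force: [-0.1, 0.2, -2.3]
gripper_width: 0.295
grasp_force: 65.5
```

Free sideways at 7 mm above contact, so it isn't engaged. I'll run a light-force search around the estimated centre.

Emit:
arm_command([
  [[15,-0.105,0.01,0,0],[15,0,0,-0.11,0],[15,0,0,-0.015,0],[15,0.02,0,0,0],[15,0,0.02,0,0],[15,-0.02,0,0,0],[15,-0.02,0,0,0],[15,0,-0.02,0,0],[15,0,-0.02,0,0],[15,0.02,0,0,0]],
])

```text
t: 16.6
eef_pos: [0.56, 0.102, 0.1412]
tool_rot: [-0.001, 0.497, 0.868, 0.001]
contact_force: [-3.8, 1.5, 9.5]
gripper_width: 0.291
grasp_force: 66.9
```

```bash
python3 -c "
from h import *
o=get_obs();print(o['eef_pos'],o['contact_force'],o['torque'])"
```

```text
[0.56   0.102  0.1412] [-3.8413  1.4856  9.4815] [0.4032 0.9356 0.0417]
```

Emit:
arm_command([
  [[15,0,0.02,0,0],[15,-0.008,0.0145,0,0],[15,-0.008,0.0145,0,0],[15,-0.008,0.0145,0,0],[15,-0.008,0.0145,0,0],[15,-0.008,0.0145,0,0],[15,-0.008,0.0145,0,0],[15,0,0,0,0],[15,0,0,0,0],[15,0,0,0,0]],
])

```text
t: 17.85
eef_pos: [0.5583, 0.1061, 0.1412]
tool_rot: [0.001, 0.498, 0.867, 0.0]
contact_force: [2.9, -5.3, 5.4]
gripper_width: 0.29
grasp_force: 66.4
```

```bash
python3 -c "
from h import *
o=get_obs();print(o['eef_pos'],o['contact_force'],o['torque'])"
```

```text
[0.5583 0.1061 0.1412] [ 2.8627 -5.2624  5.4157] [-1.2514 -0.6126  0.0228]
```

Emit:
arm_command([
  [[15,0.005,-0.009,0,0],[15,0,0,-0.03,0],[15,0,0,-0.02,0],[15,0.008,-0.0145,0,0],[15,0.008,-0.0145,0,0],[15,0.008,-0.0145,0,0],[15,0.008,-0.0145,0,0],[15,0.008,-0.0145,0,0],[15,0,0,0,0],[15,0,0,0,0]],
])

```text
t: 19.1
eef_pos: [0.5598, 0.1053, 0.1375]
tool_rot: [-0.001, 0.497, 0.868, 0.001]
contact_force: [4.2, 3.4, 0.9]
gripper_width: 0.293
grasp_force: 65.6
```

```bash
python3 -c "
from h import *
o=get_obs();print(o['eef_pos'],o['contact_force'],o['torque'])"
```

```text
[0.5598 0.1053 0.1375] [4.2168 3.4182 0.9097] [ 1.3046 -1.064   0.0005]
```

It dropped: z is 0.1375 with almost no load. Now I'll take off the side load and press it home.

Emit:
arm_command([
  [[15,0.01,0.04,0,0],[15,0,0,-0.04,0],[15,0,0,-0.04,0],[15,0,0,-0.04,0],[15,0,0,-0.04,0],[15,0,0,-0.02,0],[15,0,0,0,0],[15,0,0,0,0],[15,0,0,0,0],[15,0,0,0,0]],
])

```text
t: 20.35
eef_pos: [0.5604, 0.1048, 0.1296]
tool_rot: [-0.001, 0.498, 0.867, 0.001]
contact_force: [-7.4, 1.6, 28.0]
gripper_width: 0.296
grasp_force: 69.5
```

```bash
python3 -c "
from h import *
o=get_obs();print(o['eef_pos'],o['contact_force'],o['torque'])"
```

```text
[0.5604 0.1048 0.1296] [-7.4475  1.6425 27.9906] [0.2168 1.5766 0.0171]
```

Home at 0.1296, which is 12 mm below the dog-top contact. Release and lift straight up.

Emit:
arm_command([
  [[15,0,0,0.05,0],[50,0,0,0,0],[50,0,0,0,0],[50,0,0,0,0],[50,0,0,0.2,0],[50,0,0,0.4,0],[50,0,0,0.7,0],[50,0,0,0.8,0],[50,0,0,0.9,0],[50,0,0,0.9,0]],
])

```text
t: 21.6
eef_pos: [0.56, 0.1043, 0.3665]
tool_rot: [0.0, 0.498, 0.867, 0.0]
contact_force: [0.6, 0.8, 0.1]
gripper_width: 0.583
grasp_force: 0.0
```

Run:
```python
from h import *
s=grab("side")
a=cv2.resize(s[185:245,230:310],(640,480),interpolation=cv2.INTER_CUBIC)
cv2.imwrite("pics/c7.png",a[:,:,::-1])
print(get_obs()['eef_pos'])
```

```text
[0.5633 0.1044 0.3741]
```

View pics/c7.png

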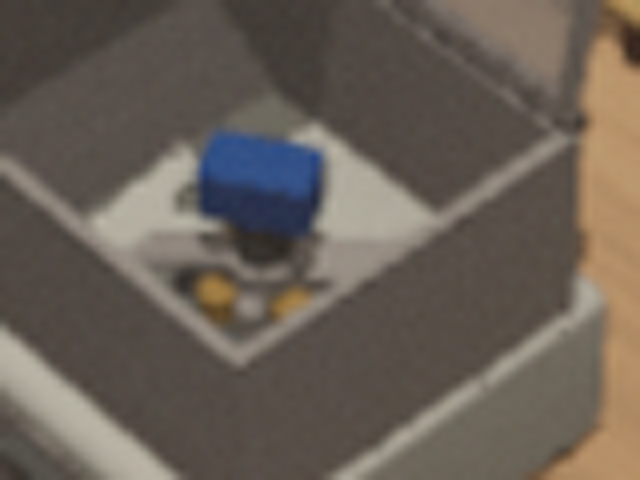

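The foot sits between the dogs (crop (250,305)), below their tops, and the cutter is free. Next, go behind the guard.

Emit:
arm_command([
  [[0,0,0,0.4,0],[0,0.5,0,0.2,0],[0,0.7,-0.05,0,0],[0,0.7,-0.05,0,0],[0,0.7,-0.05,0,0],[0,0.5,0,0,0],[0,0,0,-0.5,0],[0,0,0,-0.7,0],[0,0,0,-0.5,0],[0,0,0,-0.2,0]],
])

```text
t: 22.9
eef_pos: [0.7455, 0.0958, 0.2841]
tool_rot: [-0.001, 0.498, 0.867, -0.001]
contact_force: [0.3, 0.2, 0.1]
gripper_width: -0.003
grasp_force: 0.0
```

Emit:
arm_command([
  [[0,-0.25,0,0.1,0],[0,-0.25,0,0.1,0],[0,-0.25,0,0,0],[0,-0.25,0,0,0],[0,-0.25,0,0,0],[0,-0.25,0,0,0],[0,-0.25,0,0,0],[0,-0.25,0,0,0],[0,-0.25,0,0,0],[0,-0.25,0,0,0]],
])

```text
t: 24.15
eef_pos: [0.5955, 0.0957, 0.2983]
tool_rot: [0.0, 0.498, 0.867, 0.0]
contact_force: [0.6, 0.3, -0.2]
gripper_width: 0.0
grasp_force: 0.1
```

Emit:
arm_command([
  [[0,0,0,0.6,0.5],[0,0,-0.2,0.6,1],[40,-0.2,-0.7,0.2,1],[60,-0.3,-0.8,0,1],[60,-0.3,-0.8,0,1],[60,-0.3,-0.8,0,1],[60,-0.3,-0.5,0,1],[60,-0.2,0,0,1],[60,0,0,0,1],[60,0,0,0,1]],
])

```text
t: 25.4
eef_pos: [0.4996, -0.1324, 0.382]
tool_rot: [0.0, 0.139, 0.99, 0.0]
contact_force: [-0.4, -0.6, -0.4]
gripper_width: 0.702
grasp_force: 0.0
```

Run:
```python
from h import *
print(get_obs()['eef_pos'],get_obs()['tool_rot'])
s=grab("side");t=grab("top")
a=np.hstack([cv2.resize(s[110:260,190:340],(400,400),interpolation=cv2.INTER_CUBIC),cv2.resize(t[195:285,370:450],(400,400),interpolation=cv2.INTER_CUBIC)])
cv2.imwrite("pics/c8.png",a[:,:,::-1])
```

```text
[ 0.4996 -0.1324  0.382 ] [0.     0.1394 0.9902 0.0003]
```

View pics/c8.png

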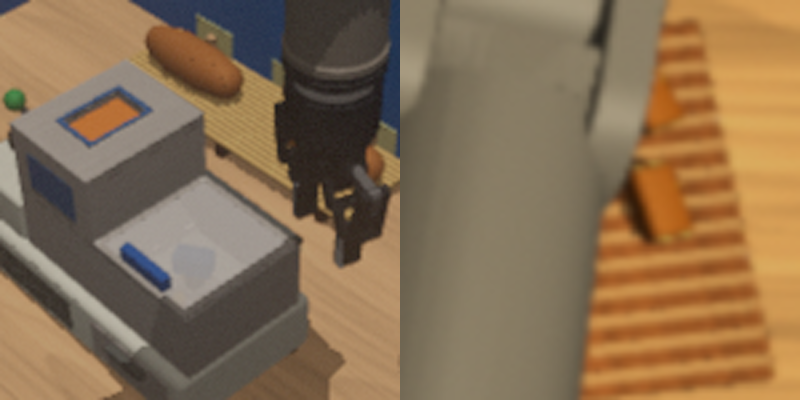

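The guard is shut flat over the cutter, blue strip at (145,265) in the left crop. I'll check whether the rusks have moved, using their blobs in the side view.

```bash
cat >> h.py <<'E'
def rs(s):  # rusks in the side view: blob centre -> xy at mid height, and axis
    return [(b[0],b[1:3],pl("side",b[1:3],.027)[:2],b[3],b[4]) for b in blobs(s,(0,150,60),(14,255,255),(310,300,430,400),120) if b[4][0]<40 and b[0]<360]
E
python3 - <<'E'
from h import *
s0=cv2.imread("pics/side0.png")[:,:,::-1].copy()
for b in rs(s0):print(*b)
print()
for b in rs(grab("side")):print(*b)
t=cv2.cvtColor(cv2.imread("pics/top0.png"),cv2.COLOR_BGR2HSV)
for x,y in((394,219),(420,216),(395,244),(422,241),(403,267),(410,225),(410,232),(385,260),(415,255)):print(x,y,t[y,x])
E
```

```text
321 (345.51, 362.63) [ 0.4148 -0.3397] -14.0 (33, 27)
277 (356.68, 337.77) [ 0.4874 -0.3159] -37.1 (28, 24)
276 (388.79, 355.19) [ 0.5059 -0.4023] -65.3 (24, 28)
246 (376.03, 317.2) [ 0.5705 -0.3136] -38.5 (21, 23)
234 (405.85, 333.15) [ 0.5866 -0.3961] -84.1 (21, 20)

284 (344.93, 362.02) [ 0.415  -0.3377] -60.2 (24, 29)
261 (389.22, 354.99) [ 0.507  -0.4027] -75.3 (19, 26)
246 (356.59, 324.72) [ 0.5169 -0.2918] -39.0 (21, 21)
237 (376.0, 317.09) [ 0.5708 -0.3133] -34.7 (21, 21)
217 (405.79, 332.81) [ 0.5873 -0.3954] -79.9 (18, 19)
394 219 [ 14 215 179]
420 216 [ 14 214 180]
395 244 [ 14 214 181]
422 241 [ 14 209 183]
403 267 [ 14 211 184]
410 225 [ 15 171 182]
410 232 [ 13 186 166]
385 260 [ 13 188 164]
415 255 [ 15 170 185]
```

One rusk has been knocked, from (.487,-.316) to (.517,-.292); the other four are unmoved. I'll take the nearest one, at (.409,-.342), first.

Emit:
arm_command([
  [[60,-0.3,-0.7,-0.6,0.7],[60,-0.3,-0.7,-0.6,0.7],[60,-0.3,-0.7,-0.6,0.7],[60,-0.3,-0.7,-0.6,0.7],[60,-0.31,-0.69,-0.6,0.76],[60,0,0,-0.9,0],[60,0,0,-0.9,0],[60,0,0,-0.8,0],[60,0,0,-0.2,0],[60,0,0,0,0]],
])

```text
t: 26.8
eef_pos: [0.4099, -0.3419, 0.0343]
tool_rot: [-0.0, -0.001, 1.0, -0.0]
contact_force: [0.4, -0.6, -0.1]
gripper_width: 0.704
grasp_force: 0.0
```

Emit:
arm_command([
  [[60,0,0,-0.17,0],[60,0,0,0,0],[20,0,0,0,0],[20,0,0,0,0],[20,0,0,0,0],[20,0,0,0,0],[20,0,0,0.3,0],[20,0,0,0.9,0],[20,0.05,0.3,0.9,0],[20,0.1,0.4,0.9,0]],
], newtons=40)

```text
t: 28.05
eef_pos: [0.4182, -0.2998, 0.2061]
tool_rot: [0.0, -0.0, 1.0, -0.0]
contact_force: [2.2, 0.3, -0.5]
gripper_width: 0.337
grasp_force: 39.7
```

Emit:
arm_command([
  [[20,0.25,0.88,0.4,0],[20,0.25,0.88,0.4,0],[20,0.25,0.88,0.4,0],[20,0.25,0.9,0.4,-0.1],[20,0.25,0.9,0.4,-0.1],[20,0.25,0.9,0.2,-0.1],[20,0.25,0.9,0,-0.1],[20,0.25,0.9,0,0],[20,0.25,0.9,0,0],[20,0.2,0.9,0,0]],
])

```text
t: 29.3
eef_pos: [0.566, 0.2378, 0.3367]
tool_rot: [0.0, 0.015, 1.0, -0.0]
contact_force: [0.3, 0.1, -0.4]
gripper_width: 0.343
grasp_force: 39.7
```

```bash
cat >> h.py <<'E'
def rt(t):
    h=cv2.cvtColor(t,cv2.COLOR_RGB2HSV)[195:290,365:450]; m=cv2.inRange(h,np.array((10,203,150)),np.array((18,255,255)))
    m=cv2.morphologyEx(m,cv2.MORPH_OPEN,np.ones((3,3),np.uint8))
    for c in cv2.findContours(m,cv2.RETR_EXTERNAL,cv2.CHAIN_APPROX_NONE)[0]:
        if cv2.contourArea(c)<60: continue
        w=np.array([pl("top",(p[0][0]+365,p[0][1]+195),.042)[:2] for p in c],np.float32)
        (cx,cy),(a,b),an=cv2.minAreaRect(w); an=an if a>b else an+90
        print("rusk",round(cx,4),round(cy,4),np.round((a,b),3),"axis deg",round((an+90)%180-90,1))
E
python3 - <<'E'
from h import *
o=get_obs();print(o['eef_pos'],o['tool_rot'],o["gripper_width"],o["grasp_force"])
rt(cv2.imread("pics/top0.png")[:,:,::-1].copy());print();t=grab("top");rt(t)
for b in rs(grab("side")):print(*b)
E
```

```text
[0.566  0.2378 0.3367] [ 0.0004  0.0151  0.9999 -0.0001] 0.3426955540524991 39.66408312320709
rusk 0.4089 -0.3407 [0.022 0.048] axis deg -1.6
rusk 0.4833 -0.3189 [0.023 0.046] axis deg -7.7
rusk 0.4992 -0.4081 [0.049 0.024] axis deg 14.6
rusk 0.5655 -0.3172 [0.024 0.049] axis deg -12.5
rusk 0.5793 -0.4032 [0.048 0.024] axis deg 24.8

rusk 0.4995 -0.408 [0.048 0.024] axis deg 14.6
rusk 0.5125 -0.2948 [0.024 0.048] axis deg -10.8
rusk 0.5645 -0.3159 [0.024 0.047] axis deg -17.1
rusk 0.5793 -0.4032 [0.048 0.024] axis deg 24.8
265 (388.99, 355.32) [ 0.5059 -0.4028] -75.7 (21, 28)
242 (356.62, 324.65) [ 0.5171 -0.2918] -35.5 (21, 21)
237 (376.16, 317.12) [ 0.571  -0.3137] -32.1 (22, 20)
221 (405.99, 333.1) [ 0.587  -0.3963] -79.8 (18, 19)
```

Emit:
arm_command([
  [[20,0,0.02,-0.5,0],[20,0,0,-0.45,0],[20,0,0,-0.15,0],[20,0,0,0,0],[55,0,0,0,0],[55,0,0,0,0],[55,0,0,0.2,0],[55,0,0,0.7,0],[0,0,0,0.2,0],[0,0,0,0,0]],
])

```text
t: 30.65
eef_pos: [0.5663, 0.2381, 0.337]
tool_rot: [0.001, 0.015, 1.0, 0.001]
contact_force: [0.2, 0.4, -0.6]
gripper_width: 0.224
grasp_force: 0.0
```

Run:
```python
from h import *
s=grab("side");t=grab("top")
a=np.hstack([cv2.resize(s[125:185,190:270],(480,360),interpolation=cv2.INTER_CUBIC),cv2.resize(t[175:235,185:235],(300,360),interpolation=cv2.INTER_CUBIC)])
cv2.imwrite("pics/c9.png",a[:,:,::-1])
```

```text
(no output)
```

View pics/c9.png

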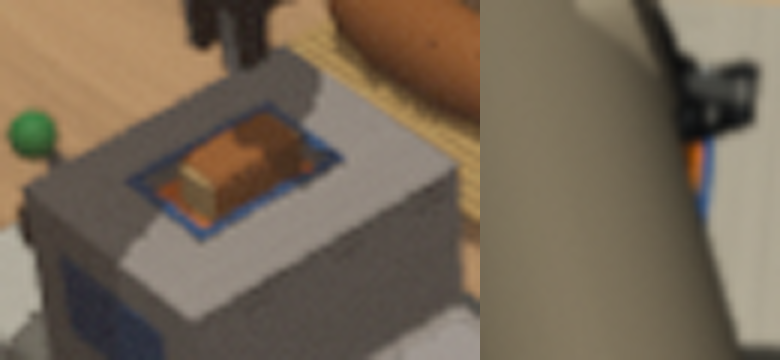

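The rusk lies on the flap inside the blue rim (crop (240,165)). Push it through with closed fingers.

Emit:
arm_command([
  [[0,0,0,-0.4,0],[0,0,0,-0.5,0],[0,0,0,-0.4,0],[0,0,0,-0.4,0],[0,0,0,-0.3,0],[0,0,0,0,0],[0,0,0,0,0],[0,0,0,0.6,0],[0,0,0,0.9,0],[0,0,0,0.7,0]],
])

```text
t: 32.0
eef_pos: [0.5656, 0.238, 0.3488]
tool_rot: [-0.0, 0.014, 1.0, -0.0]
contact_force: [0.7, 1.4, -0.5]
gripper_width: 0.003
grasp_force: 0.0
```

Emit:
arm_command([
  [[60,-0.09,-0.89,0,-0.2],[60,-0.09,-0.89,0,-0.2],[60,-0.09,-0.89,0,-0.2],[60,-0.09,-0.89,-0.35,-0.2],[60,-0.09,-0.89,-0.35,-0.2],[60,-0.09,-0.89,-0.35,-0.2],[60,-0.09,-0.89,-0.35,-0.2],[60,-0.09,-0.89,-0.35,-0.2],[60,-0.09,-0.89,-0.35,-0.2],[60,-0.08,-0.87,-0.35,-0.16]],
])

```text
t: 33.25
eef_pos: [0.5118, -0.2959, 0.1991]
tool_rot: [-0.001, 0.093, 0.996, 0.0]
contact_force: [1.0, 0.2, 0.7]
gripper_width: 0.706
grasp_force: 0.0
```

Run:
```python
from h import *
o=get_obs();print(o['eef_pos'],o['tool_rot'])
s=grab("side");t=grab("top")
print("flap",blobs(t,(5,180,150),(20,255,255),(190,170,240,235)),blobs(s,(5,180,120),(20,255,255),(200,130,260,170)))
```

```text
[ 0.5118 -0.2959  0.1991] [-0.0006  0.0928  0.9957  0.0003]
flap [(420, 212.51, 201.96, np.float64(-82.4), (18, 26))] [(22, 222.68, 156.82, np.float64(11.1), (10, 6))]
```

Flap shut again: 420 px in the top view, the same as at the start. Next grasp.

Emit:
arm_command([
  [[60,0,0,-0.9,0],[60,0,0.015,-0.9,0],[60,0,0,-0.8,0],[60,0,0,-0.32,0],[60,0,0,0,0],[20,0,0,0,0],[20,0,0,0,0],[20,0,0,0,0],[20,0,0,0,0],[20,0,0,0.3,0]],
])

```text
t: 34.6
eef_pos: [0.5121, -0.2936, 0.0441]
tool_rot: [-0.0, 0.093, 0.996, 0.0]
contact_force: [0.6, -0.2, 0.1]
gripper_width: 0.339
grasp_force: 40.0
```

Emit:
arm_command([
  [[20,0,0,0.9,0],[20,0,0.2,0.9,0],[20,0,0.5,0.7,0.2],[20,0.1,0.7,0.6,0.25],[20,0.1,0.7,0.6,0.25],[20,0.1,0.7,0.6,0.25],[20,0.1,0.8,0.5,0.25],[20,0.1,0.9,0.2,0.25],[20,0.1,0.9,0,0.25],[20,0.1,0.9,0,0.25]],
])

```text
t: 35.85
eef_pos: [0.5541, 0.0852, 0.3453]
tool_rot: [0.001, 0.015, 1.0, 0.001]
contact_force: [1.4, -0.4, -0.3]
gripper_width: 0.341
grasp_force: 39.9
```

Emit:
arm_command([
  [[20,0.07,0.85,0,0],[20,0.07,0.85,0,0],[20,0.06,0.86,0,0],[20,0,0,-0.5,0],[20,0,0,-0.5,0],[20,0,0,-0.22,0],[20,0,0,0,0],[55,0,0,0,0],[55,0,0,0,0],[55,0,0,0.2,0]],
])

```text
t: 37.1
eef_pos: [0.5661, 0.2376, 0.2826]
tool_rot: [-0.0, 0.015, 1.0, -0.0]
contact_force: [0.4, -0.3, -0.2]
gripper_width: 0.639
grasp_force: 0.0
```

Emit:
arm_command([
  [[55,0,0,0.7,0],[0,0,0,0.1,0],[0,0,0,0,0],[0,0,0,-0.3,0],[0,0,0,-0.4,0],[0,0,0,-0.4,0],[0,0,0,-0.4,0],[0,0,0,-0.3,0],[0,0,0,0,0],[0,0,0,0,0]],
])

```text
t: 38.35
eef_pos: [0.5669, 0.2379, 0.2236]
tool_rot: [0.0, 0.015, 1.0, 0.001]
contact_force: [-3.9, -1.3, 16.0]
gripper_width: 0.002
grasp_force: 8.4
```

16 N at 41 mm depth, so I'll raise and look at the mouth.

Emit:
arm_command([
  [[0,0,0,0.5,0],[0,0,0,0.8,0],[0,0,0,0.6,0],[0,0,-0.4,0.2,0],[0,0,-0.8,0,0],[0,0,-0.9,0,0],[0,0,-0.9,0,0],[0,0,-0.9,0,0],[0,0,0,0,0],[0,0,0,0,0]],
])

```text
t: 39.6
eef_pos: [0.5655, 0.0032, 0.3469]
tool_rot: [-0.001, 0.015, 1.0, 0.0]
contact_force: [-0.0, 0.4, 0.4]
gripper_width: -0.004
grasp_force: 0.0
```

Run:
```python
from h import *
o=get_obs();print(o['eef_pos'],o['tool_rot'],o['contact_force'])
s=grab("side");t=grab("top")
print("flap",blobs(t,(5,180,150),(20,255,255),(190,170,240,235)),blobs(s,(5,180,120),(20,255,255),(200,130,260,170)))
a=np.hstack([cv2.resize(s[125:185,190:270],(480,360),interpolation=cv2.INTER_CUBIC),cv2.resize(t[175:235,185:235],(300,360),interpolation=cv2.INTER_CUBIC)])
cv2.imwrite("pics/c10.png",a[:,:,::-1])
```

```text
[0.5655 0.0032 0.3469] [-0.0011  0.0154  0.9999  0.0001] [-0.046   0.3931  0.4305]
flap [(321, 210.75, 202.19, np.float64(-82.3), (17, 25))] [(18, 230.33, 152.89, np.float64(-88.9), (6, 10)), (9, 225.33, 155.89, np.float64(-81.2), (3, 6)), (8, 220.5, 156.12, np.float64(-7.3), (6, 3))]
```

View pics/c10.png

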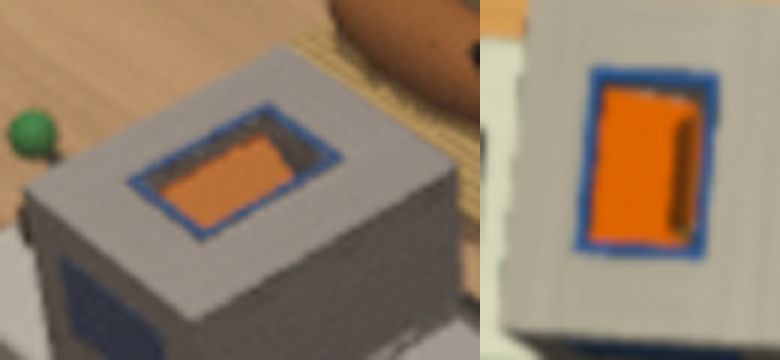

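The flap's free (right) edge is about 2 px low: the rusk is caught just under it on the right side of the mouth (top crop (690,170)). I'll push again further right.

Emit:
arm_command([
  [[0,0,0.9,0,0],[0,0,0.95,0,0],[0,0,0.95,0,0],[0,0,0.99,0,0],[0,0,0,-0.5,0],[0,0,0,-0.6,0],[0,0,0,-0.4,0],[0,0,0,-0.3,0],[0,0,0,-0.2,0],[0,0,0,0,0]],
])

```text
t: 40.95
eef_pos: [0.5663, 0.2321, 0.2281]
tool_rot: [-0.0, 0.014, 1.0, 0.0]
contact_force: [0.4, 2.3, -1.7]
gripper_width: 0.003
grasp_force: 1.8
```

Emit:
arm_command([
  [[0,0,0,-0.07,0],[0,0,0,-0.07,0],[0,0,0,-0.07,0],[0,0,0,-0.05,0],[0,0.2,0,0,0],[0,-0.2,0,0,0],[0,-0.2,0,0,0],[0,0.2,0,0,0],[0,0,0,0,0],[0,0,0,0,0]],
])

```text
t: 42.2
eef_pos: [0.5688, 0.2399, 0.2222]
tool_rot: [0.004, 0.012, 1.0, 0.008]
contact_force: [-17.7, 12.2, 51.5]
gripper_width: 0.002
grasp_force: 25.6
```

Emit:
arm_command([
  [[0,0,0,0.3,0],[0,0,0,0.6,0],[0,0,0,0.7,0],[0,0,0,0.7,0],[0,0,-0.6,0.1,0],[0,0,-0.8,0,0],[0,0,-0.9,0,0],[0,0,-0.9,0,0],[0,0,-0.6,0,0],[0,0,0,0,0]],
])

```text
t: 43.45
eef_pos: [0.566, -0.0018, 0.3573]
tool_rot: [0.0, 0.019, 1.0, -0.0]
contact_force: [0.2, 0.6, -0.9]
gripper_width: 0.001
grasp_force: 0.0
```

Run:
```python
from h import *
o=get_obs();print(o['eef_pos'],o['tool_rot'],o['contact_force'])
s=grab("side");t=grab("top")
print("flap",blobs(t,(5,180,150),(20,255,255),(190,170,240,235)),blobs(s,(5,180,120),(20,255,255),(200,130,260,170)))
a=np.hstack([cv2.resize(s[140:170,205:250],(450,300),interpolation=cv2.INTER_CUBIC),cv2.resize(t[182:222,195:225],(300,300),interpolation=cv2.INTER_CUBIC)])
cv2.imwrite("pics/c11.png",np.clip(a[:,:,::-1]*1.4,0,255).astype(np.uint8))
```

```text
[ 0.566  -0.0018  0.3573] [ 0.0004  0.0186  0.9998 -0.0005] [ 0.1637  0.6451 -0.8571]
flap [(420, 212.51, 201.96, np.float64(-82.4), (18, 26))] [(85, 227.88, 154.39, np.float64(-23.1), (21, 13))]
```

The flap is fully shut again (420 px), so rusk 2 is in. Next is the one at (.5645,-.316), axis -15.5 deg.

Emit:
arm_command([
  [[60,0,-0.87,-0.3,-0.5],[60,0,-0.87,-0.3,-0.5],[60,0,-0.87,-0.3,-0.5],[60,0,-0.87,-0.3,-0.5],[60,0,-0.87,-0.3,-0.5],[60,-0.02,-0.88,-0.3,-0.4],[60,0,0,-0.9,0],[60,0,0,-0.9,0],[60,0,0,-0.9,0],[60,0,0,-0.6,0]],
])

```text
t: 44.8
eef_pos: [0.5653, -0.308, 0.0474]
tool_rot: [-0.001, 0.129, 0.992, 0.001]
contact_force: [1.3, 0.1, 1.1]
gripper_width: 0.701
grasp_force: 0.0
```

Run:
```python
from h import *
o=get_obs();print(o['eef_pos'],o['tool_rot'])
for b in rs(grab("side")):print(*b)
```

```text
[ 0.5653 -0.308   0.0474] [-0.0015  0.1292  0.9916  0.0009]
242 (388.97, 355.29) [ 0.5059 -0.4028] -69.1 (20, 24)
210 (405.83, 332.92) [ 0.5871 -0.3957] -84.1 (14, 19)
158 (373.62, 317.54) [ 0.5653 -0.3097] -78.6 (15, 19)
```

Emit:
arm_command([
  [[60,0,-0.13,0,0],[60,0,0,-0.25,0],[60,0,0,-0.14,0],[60,0,0,0,0],[20,0,0,0,0],[20,0,0,0,0],[20,0,0,0,0],[20,0,0,0,0],[20,0,0,0.4,0],[20,0,0,0.9,0]],
])

```text
t: 46.1
eef_pos: [0.5635, -0.3171, 0.1036]
tool_rot: [-0.003, 0.13, 0.991, 0.001]
contact_force: [1.6, -0.4, -0.8]
gripper_width: 0.339
grasp_force: 40.1
```

Emit:
arm_command([
  [[20,0,0.2,0.9,0],[20,0,0.5,0.8,0.3],[20,0,0.7,0.6,0.3],[20,0,0.7,0.6,0.3],[20,0,0.7,0.6,0.3],[20,0,0.8,0.5,0.3],[20,0,0.9,0.1,0.3],[20,0,1,0,0.3],[20,0,1,0,0.3],[20,0,1,0,0.4]],
])

```text
t: 47.35
eef_pos: [0.5646, 0.1333, 0.3512]
tool_rot: [-0.0, 0.018, 1.0, 0.0]
contact_force: [1.3, 0.6, -0.7]
gripper_width: 0.335
grasp_force: 40.1
```

Emit:
arm_command([
  [[20,0,0.88,0,0],[20,0,0.88,-0.2,0],[20,0,0,-0.5,0],[20,0,0,-0.45,0],[20,0,0,-0.2,0],[20,0,0,0,0],[55,0,0,0,0],[55,0,0,0,0],[55,0,0,0.2,0],[55,0,0,0.7,0]],
])

```text
t: 48.6
eef_pos: [0.5641, 0.2369, 0.3239]
tool_rot: [-0.002, 0.019, 1.0, -0.001]
contact_force: [0.1, 0.7, 0.3]
gripper_width: 0.642
grasp_force: 0.0
```

Emit:
arm_command([
  [[0,0,-0.05,0.1,0],[0,0,0,0,0],[0,0,0,0,0],[0,0,0,-0.3,0],[0,0,0,-0.4,0],[0,0,0,-0.3,0],[0,0,0,-0.3,0],[0,0,0,-0.3,0],[0,0,0,-0.1,0],[0,0,0,0,0]],
])

```text
t: 49.85
eef_pos: [0.5651, 0.2338, 0.228]
tool_rot: [-0.0, 0.019, 1.0, -0.0]
contact_force: [-0.9, -3.1, -0.2]
gripper_width: -0.002
grasp_force: 0.9
```

Emit:
arm_command([
  [[0,0,0,-0.06,0],[0,0,0,-0.06,0],[0,0,0,-0.05,0],[0,0,0,0,0],[0,0,0,0.5,0],[0,0,0,0.8,0],[0,0,0,0.8,0],[0,0,-0.7,0.1,0],[0,0,-0.9,0,0],[0,0,-0.9,0,0]],
])

```text
t: 51.1
eef_pos: [0.5658, 0.0832, 0.3511]
tool_rot: [0.001, 0.018, 1.0, 0.001]
contact_force: [0.2, -0.3, 0.3]
gripper_width: -0.004
grasp_force: 0.0
```

Run:
```python
from h import *
o=get_obs();print(o['eef_pos'],o['tool_rot'],o['contact_force'])
s=grab("side");t=grab("top")
print("flap",blobs(t,(5,180,150),(20,255,255),(190,170,240,235)),blobs(s,(5,180,120),(20,255,255),(200,130,260,170)))
rt(t)
```

```text
[0.5658 0.0832 0.3511] [0.0014 0.0183 0.9998 0.0008] [ 0.2048 -0.3184  0.3483]
flap [(314, 210.85, 202.08, np.float64(-81.0), (17, 25))] [(104, 227.88, 154.64, np.float64(-23.1), (20, 14))]
rusk 0.5 -0.4079 [0.047 0.024] axis deg 14.0
rusk 0.5793 -0.4032 [0.048 0.024] axis deg 24.8
```

The flap reads 314 px, the same sign as before: caught. Repeat the right-side push with a small shake.

Emit:
arm_command([
  [[0,0,0.8,0,0],[0,0,0.85,0,0],[0,0,0.83,0,0],[0,0,0,-0.5,0],[0,0,0,-0.6,0],[0,0,0,-0.4,0],[0,0,0,-0.35,0],[0,0,0,-0.2,0],[0,0,0,-0.1,0],[0,0,0,0,0]],
])

```text
t: 52.45
eef_pos: [0.5661, 0.2343, 0.2255]
tool_rot: [0.001, 0.019, 1.0, 0.002]
contact_force: [-10.6, -1.8, 24.2]
gripper_width: -0.001
grasp_force: 11.2
```

Emit:
arm_command([
  [[0,0.2,0,0,0],[0,-0.2,0,0,0],[0,-0.2,0,0,0],[0,0.2,0.05,-0.04,0],[0,0.15,0.05,0,0],[0,-0.15,0,-0.04,0],[0,-0.15,0,0,0],[0,0.15,0,0,0],[0,0,0,0,0],[0,0,0,0,0]],
])

```text
t: 53.7
eef_pos: [0.566, 0.2432, 0.2207]
tool_rot: [0.001, 0.017, 1.0, 0.004]
contact_force: [-10.5, 4.8, 23.7]
gripper_width: 0.001
grasp_force: 13.5
```

Emit:
arm_command([
  [[0,0,0,0.3,0],[0,0,0,0.7,0],[0,0,0,0.8,0],[0,0,0,0.5,0],[0,0,-0.7,0,0],[0,0,-0.9,0,0],[0,0,-0.9,0,0],[0,0,-0.9,0,0],[0,0,-0.5,0,0],[0,0,0,0,0]],
])

```text
t: 54.95
eef_pos: [0.5653, 0.0012, 0.3555]
tool_rot: [0.001, 0.022, 1.0, -0.0]
contact_force: [0.7, 1.1, 0.5]
gripper_width: -0.002
grasp_force: 0.0
```

```bash
cat >> h.py <<'E'
def flap():
    o=get_obs();print(o['eef_pos'],o['tool_rot'],o['contact_force'])
    s=grab("side");t=grab("top")
    print("flap",blobs(t,(5,180,150),(20,255,255),(190,170,240,235)),blobs(s,(5,180,120),(20,255,255),(200,130,260,170)))
    return s,t
E
python3 - <<'E'
from h import *
s,t=flap()
a=np.hstack([cv2.resize(s[140:170,205:250],(450,300),interpolation=cv2.INTER_CUBIC),cv2.resize(t[182:222,195:225],(300,400),interpolation=cv2.INTER_CUBIC)[:300]])
cv2.imwrite("pics/c12.png",np.clip(a[:,:,::-1]*1.4,0,255).astype(np.uint8))
E
```

```text
[0.5653 0.0012 0.3555] [ 0.0009  0.022   0.9998 -0.    ] [0.7258 1.0648 0.5213]
flap [(420, 212.51, 201.96, np.float64(-82.4), (18, 26))] [(85, 228.12, 154.33, np.float64(-26.8), (19, 14))]
```

The flap is shut again (420 px): rusk 3 is in. Next is the one at (.4998,-.408), axis 14.3 deg.

Emit:
arm_command([
  [[60,-0.155,-0.97,-0.15,0.52],[60,-0.155,-0.97,-0.15,0.52],[60,-0.155,-0.97,-0.15,0.52],[60,-0.155,-0.97,-0.15,0.52],[60,-0.155,-0.97,-0.15,0.52],[60,-0.155,-0.97,-0.15,0.52],[60,-0.16,-1,-0.15,0.55],[60,0,0,-0.95,0],[60,0,0,-0.95,0],[60,0,0,-0.95,0]],
])

```text
t: 56.3
eef_pos: [0.5017, -0.4026, 0.1184]
tool_rot: [0.001, -0.129, 0.992, 0.0]
contact_force: [1.6, 0.1, -0.2]
gripper_width: 0.704
grasp_force: 0.0
```

Run:
```python
from h import *
o=get_obs();print(o['eef_pos'],o['tool_rot'])
for b in rs(grab("side")):print(*b)
```

```text
[ 0.5017 -0.4026  0.1184] [ 0.0005 -0.129   0.9916  0.0003]
249 (389.06, 355.07) [ 0.5066 -0.4026] -75.5 (19, 24)
```

Emit:
arm_command([
  [[60,-0.03,-0.09,-0.6,0],[60,0,0,-0.6,0],[60,0,0,-0.37,0],[60,0,0,0,0],[20,0,0,0,0],[20,0,0,0,0],[20,0,0,0,0],[20,0,0,0,0],[20,0,0,0.4,0],[20,0,0,0.9,0]],
])

```text
t: 57.6
eef_pos: [0.4969, -0.4084, 0.1034]
tool_rot: [-0.002, -0.128, 0.992, 0.001]
contact_force: [0.8, -1.7, 1.1]
gripper_width: 0.339
grasp_force: 40.3
```

Emit:
arm_command([
  [[20,0,0.2,0.9,0],[20,0.1,0.5,0.8,-0.3],[20,0.1,0.7,0.6,-0.4],[20,0.1,0.7,0.6,-0.4],[20,0.1,0.7,0.6,-0.4],[20,0.1,0.8,0.5,-0.4],[20,0.1,0.9,0.1,-0.4],[20,0.15,0.98,0,-0.4],[20,0.15,0.98,0,-0.4],[20,0.15,0.98,0,-0.4]],
])

```text
t: 58.85
eef_pos: [0.5608, 0.0383, 0.3508]
tool_rot: [0.001, 0.013, 1.0, 0.001]
contact_force: [0.8, -0.7, 0.2]
gripper_width: 0.339
grasp_force: 40.3
```

Emit:
arm_command([
  [[20,0.03,0.9,0,0],[20,0.03,0.9,0,0],[20,0.01,0.9,-0.1,0],[20,0,0.66,-0.2,0],[20,0,0,-0.5,0],[20,0,0,-0.45,0],[20,0,0,-0.1,0],[55,0,0,0,0],[55,0,0,0,0],[55,0,0,0.3,0]],
])

```text
t: 60.1
eef_pos: [0.5648, 0.2381, 0.2876]
tool_rot: [-0.001, 0.012, 1.0, -0.0]
contact_force: [0.0, 0.5, 0.9]
gripper_width: 0.646
grasp_force: 0.0
```

Emit:
arm_command([
  [[55,0,0,0.7,0],[0,0,-0.05,0,0],[0,0,0,0,0],[0,0,0,-0.3,0],[0,0,0,-0.4,0],[0,0,0,-0.4,0],[0,0,0,-0.3,0],[0,0,0,-0.3,0],[0,0,0,-0.1,0],[0,0,0,0,0]],
])

```text
t: 61.35
eef_pos: [0.5663, 0.2359, 0.2246]
tool_rot: [0.001, 0.012, 1.0, 0.002]
contact_force: [-9.1, -2.3, 26.3]
gripper_width: -0.001
grasp_force: 10.7
```

Emit:
arm_command([
  [[0,0.2,0,0,0],[0,-0.2,0,0,0],[0,-0.2,0,0,0],[0,0.2,0.05,0,0],[0,0.15,0.05,-0.03,0],[0,-0.15,0,0,0],[0,-0.15,-0.05,0,0],[0,0.15,0,0,0],[0,0,0,0.2,0],[0,0,0,0.6,0]],
])

```text
t: 62.6
eef_pos: [0.5639, 0.2381, 0.2658]
tool_rot: [-0.002, 0.012, 1.0, -0.001]
contact_force: [0.5, 0.8, 0.7]
gripper_width: -0.001
grasp_force: 0.0
```

Emit:
arm_command([
  [[0,0,0,0.7,0],[0,0,0,0.7,0],[0,0,-0.5,0.1,0],[0,0,-0.9,0,0],[0,0,-0.9,0,0],[0,0,-0.9,0,0],[0,0,-0.8,0,0],[0,0,0,0,0],[0,0,0,0,0],[0,0,0,0,0]],
])

```text
t: 63.85
eef_pos: [0.565, -0.0003, 0.3566]
tool_rot: [-0.0, 0.011, 1.0, 0.0]
contact_force: [0.6, -0.3, -0.2]
gripper_width: -0.001
grasp_force: 0.0
```

```bash
python3 -c "
from h import *
s,t=flap();rt(t)"
```

```text
[ 0.565  -0.0003  0.3566] [-0.0005  0.0109  0.9999  0.0001] [ 0.6427 -0.2568 -0.1599]
flap [(420, 212.51, 201.96, np.float64(-82.4), (18, 26))] [(97, 229.05, 154.04, np.float64(-22.7), (21, 12))]
rusk 0.5787 -0.4035 [0.046 0.024] axis deg 24.8
```

Rusk 4 is in and the flap is shut. Last one: (.579,-.403), axis about 26 deg.

Emit:
arm_command([
  [[60,0.03,-0.97,-0.15,0.85],[60,0.03,-0.97,-0.15,0.85],[60,0.03,-0.97,-0.15,0.85],[60,0.03,-0.97,-0.15,0.85],[60,0.03,-0.97,-0.15,0.85],[60,0.04,-0.97,-0.15,0.85],[60,0.04,-1,-0.15,0.8],[60,0,0,-0.95,0],[60,0,0,-0.95,0],[60,0,0,-0.95,0]],
])

```text
t: 65.2
eef_pos: [0.5798, -0.41, 0.1211]
tool_rot: [0.0, -0.223, 0.975, 0.0]
contact_force: [1.3, -0.4, -0.9]
gripper_width: 0.701
grasp_force: 0.0
```

Run:
```python
from h import *
o=get_obs();print(o['eef_pos'],o['tool_rot'])
for b in rs(grab("side")):print(*b)
```

```text
[ 0.5798 -0.41    0.1211] [ 0.0001 -0.2228  0.9749  0.0001]
222 (406.04, 332.85) [ 0.5877 -0.396 ] -84.1 (18, 21)
```

Emit:
arm_command([
  [[60,-0.01,0.11,-0.6,0],[60,0,0,-0.6,0],[60,0,0,-0.42,0],[60,0,0,0,0],[20,0,0,0,0],[20,0,0,0,0],[20,0,0,0,0],[20,0,0,0,0],[20,0,0,0.4,0],[20,0,0,0.9,0]],
])

```text
t: 66.5
eef_pos: [0.5771, -0.4031, 0.104]
tool_rot: [-0.002, -0.222, 0.975, 0.002]
contact_force: [1.1, -0.0, 0.4]
gripper_width: 0.341
grasp_force: 40.1
```

Emit:
arm_command([
  [[20,0,0.2,0.9,-0.5],[20,0,0.5,0.8,-0.6],[20,0,0.7,0.6,-0.6],[20,0,0.7,0.6,-0.6],[20,0,0.7,0.6,-0.6],[20,0,0.8,0.5,-0.6],[20,0,0.9,0.1,-0.6],[20,0,0.98,0,-0.6],[20,0,0.98,0,-0.6],[20,0,0.98,0,-0.6]],
])

```text
t: 67.75
eef_pos: [0.5778, 0.0433, 0.3518]
tool_rot: [0.001, 0.013, 1.0, 0.001]
contact_force: [0.1, 0.6, -0.2]
gripper_width: 0.342
grasp_force: 40.1
```

Emit:
arm_command([
  [[20,-0.1,0.85,0,0],[20,-0.1,0.9,0,0],[20,-0.01,0.88,-0.1,0],[20,0,0.65,-0.2,0],[20,0,0,-0.5,0],[20,0,0,-0.45,0],[20,0,0,-0.12,0],[55,0,0,0,0],[55,0,0,0,0],[55,0,0,0.3,0]],
])

```text
t: 69.0
eef_pos: [0.5655, 0.2386, 0.2865]
tool_rot: [-0.001, 0.012, 1.0, -0.0]
contact_force: [0.4, 0.4, -0.3]
gripper_width: 0.641
grasp_force: 0.0
```

Emit:
arm_command([
  [[55,0,0,0.7,0],[0,0,-0.05,0,0],[0,0,0,0,0],[0,0,0,-0.3,0],[0,0,0,-0.4,0],[0,0,0,-0.4,0],[0,0,0,-0.3,0],[0,0,0,-0.3,0],[0,0,0,-0.08,0],[0,0,0,0,0]],
])

```text
t: 70.25
eef_pos: [0.5668, 0.2364, 0.2243]
tool_rot: [0.001, 0.012, 1.0, 0.002]
contact_force: [-9.4, -2.8, 25.5]
gripper_width: 0.0
grasp_force: 11.8
```

Emit:
arm_command([
  [[0,0.2,0,0,0],[0,-0.2,0,0,0],[0,-0.2,0,0,0],[0,0.2,0.05,0,0],[0,0.15,0.05,-0.03,0],[0,-0.15,0,0,0],[0,-0.15,-0.05,0,0],[0,0.15,0,0,0],[0,0,0,0.2,0],[0,0,0,0.6,0]],
])

```text
t: 71.5
eef_pos: [0.5645, 0.2388, 0.2657]
tool_rot: [-0.002, 0.012, 1.0, -0.001]
contact_force: [0.5, -0.2, 0.2]
gripper_width: -0.002
grasp_force: 0.0
```

Emit:
arm_command([
  [[0,0,0,0.7,0],[0,0,0,0.7,0],[0,0,-0.5,0.1,0],[0,0,-0.9,0,0],[0,0,-0.9,0,0],[0,0,-0.9,0,0],[0,0,-0.8,0,0],[0,0,0,0,0],[0,0,0,0,0],[0,0,0,0,0]],
])

```text
t: 72.75
eef_pos: [0.5656, 0.0003, 0.3567]
tool_rot: [-0.001, 0.011, 1.0, 0.0]
contact_force: [1.4, -0.1, 0.6]
gripper_width: 0.003
grasp_force: 0.0
```

Run:
```python
from h import *
s,t=flap();rt(t)
print("strip",blobs(s,(105,120,50),(125,255,255),(225,195,275,235)))
cv2.imwrite("pics/s13.png",s[:,:,::-1])
print("green",blobs(t,(40,80,40),(85,255,255),(155,170,190,235)),blobs(s,(40,80,40),(85,255,255),(180,130,210,160)))
```

```text
[0.5656 0.0003 0.3567] [-0.0005  0.011   0.9999  0.0001] [ 1.3747 -0.1062  0.569 ]
flap [(420, 212.51, 201.96, np.float64(-82.4), (18, 26))] [(104, 228.78, 154.27, np.float64(-24.0), (21, 13))]
strip [(26, 248.85, 212.46, np.float64(34.9), (7, 6))]
green [(68, 168.71, 212.07, np.float64(7.9), (10, 9))] [(44, 195.05, 146.93, np.float64(33.7), (7, 7))]
```

View pics/s13.png

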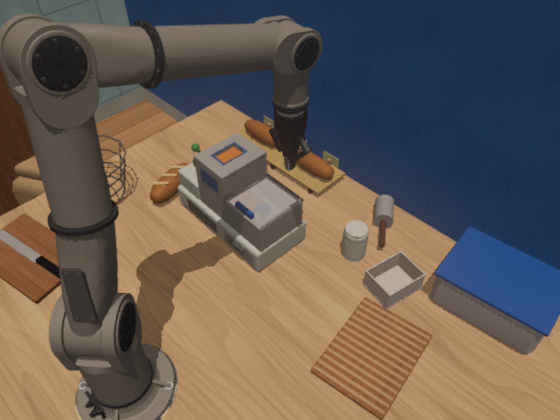

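All the bread is off the board, the guard is flat (strip at (248,212)), the flap is shut, and the tub, tin and loaf are untouched. Now the switch (green ball near (.535,.368,.23)).

Emit:
arm_command([
  [[0,-0.23,0.87,0,0],[0,-0.23,0.87,0,0],[0,-0.23,0.87,0,0],[0,-0.23,0.88,0,0],[0,-0.23,0.88,0,0],[0,-0.23,0.88,0,0],[0,-0.22,0.88,0,0],[0,0,0,-0.8,0],[0,0,0,-0.8,0],[0,0,0,-0.7,0]],
])

```text
t: 74.1
eef_pos: [0.4688, 0.3675, 0.2174]
tool_rot: [-0.0, 0.011, 1.0, -0.0]
contact_force: [-0.2, 0.3, 0.1]
gripper_width: -0.0
grasp_force: 0.0
```

Emit:
arm_command([
  [[0,0,0,0,0],[0,0.2,0,0,0],[0,0.25,0,0,0],[0,0.25,0,0,0],[0,0.25,0,0,0],[0,0.25,0,0,0],[0,0.25,0,0,0],[0,0.2,0,0,0],[0,0.13,0,0,0],[0,0,0,0,0]],
])

```text
t: 75.35
eef_pos: [0.5773, 0.3664, 0.2191]
tool_rot: [0.0, 0.012, 1.0, -0.0]
contact_force: [0.8, -0.5, -1.1]
gripper_width: -0.003
grasp_force: 0.0
```

Emit:
arm_command([
  [[0,0.07,0,0,0],[0,0.07,0,0,0],[0,0,0,0,0],[0,-0.3,0,0,0],[0,-0.9,0,0,0],[0,-0.4,0,0.8,0],[0,0,0,0.9,0],[0,0,0.4,0.8,0],[0,-0.1,0.5,0,0],[0,0,0.9,0,0]],
])

```text
t: 76.6
eef_pos: [0.4836, 0.4747, 0.3705]
tool_rot: [0.001, 0.013, 1.0, 0.001]
contact_force: [1.0, 0.0, 0.2]
gripper_width: 0.001
grasp_force: 0.0
```

Emit:
arm_command([
  [[0,-0.1,0.9,0,0],[0,-0.1,0.9,0,0],[0,-0.1,0.8,0,0],[0,0,0,0,0],[0,0,0,0,0],[0,0,0,0,0],[0,0,0,0,0],[0,0,0,0,0],[0,0,0,0,0],[0,0,0,0,0]],
])

```text
t: 77.85
eef_pos: [0.465, 0.6306, 0.3694]
tool_rot: [-0.0, 0.012, 1.0, 0.0]
contact_force: [-0.7, -0.7, -0.7]
gripper_width: -0.002
grasp_force: 0.0
```

Run:
```python
from h import *
s,t=flap()
g=blobs(t,(40,80,40),(85,255,255),(155,160,195,235)),blobs(s,(40,80,40),(85,255,255),(180,120,225,160))
print(g, [pl("top",b[1:3],.228)[:2] for b in g[0]])
print("was",pl("top",(168.77,212.11),.228))
```

```text
[0.465  0.6306 0.3694] [-0.      0.0121  0.9999  0.0001] [-0.6752 -0.7192 -0.6904]
flap [(419, 212.53, 201.99, np.float64(-82.1), (18, 26))] [(125, 228.99, 154.0, np.float64(-27.3), (21, 14))]
([(60, 170.87, 190.42, np.float64(68.1), (9, 10))], [(42, 211.98, 138.05, np.float64(-33.5), (7, 7))]) [array([0.6035, 0.3678])]
was [0.5404 0.3695 0.228 ]
```

The ball moved 63 of a possible 67 mm, so the switch is at about 0.93 rad: on. The flap is shut and the arm is clear.

```bash
python3 -c "
from station import job
print(job.hand_in())"
```

```text
the job is handed in; nothing more can be done
None
```

The job is handed in at about 78 s: the cutter is home on the drive, the guard is shut, all five rusks went in through the flap (it reads shut; I couldn't see inside the hopper to count them), and the switch is on at about 0.93 rad by camera.

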